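Lock the token tray on its slotted upright

ROBOT

A 6-joint arm with a two-finger parallel gripper is mounted at the origin on the work surface. World frame = base frame: x ahead of the robot, y to its left, z up, the work surface at z = 0. Lengths are in m, angles in degrees, forces in N, time in s.
With the tool pointing down it reaches from about 0.3 to 0.75 m from the base axis. Payload 8.5 kg.
Tool frame: the origin (TCP) lies between the finger pads; the fingertips stand 25 mm ahead of it and the grasp point (between the pads) lies 6 mm ahead of it; x points along the fingers, y is the direction in which the jaws open and shut, and the axes are right-handed (so a half turn about x gives the same grasp; the last joint's range is limited). The gripper opens to 85 mm and grips with 20 to 120 N. Pads are 22 mm wide; open, the fingers measure 114 mm over their backs; the gripper's body (76 mm by 85 mm) begins 54 mm behind the grasp point. The pads swing forward as they close: fully open they stand 13 mm farther back than shut.
Start: joints at [-82.81, 21.807, 74.336, -0, 83.858, -12.336], TCP at [0.184, -0.518, 0.256] pointing down, gripper open.
Joint ranges: [-178.18, 178.18], [-50.72, 133.34], [12.68, 142.11], [-81.47, 261.47], [9.98, 163.14], [-165.26, 165.26]. Speed limits (degrees/s): [136.94, 136.94, 180, 180, 180, 180].

INTERFACE

Orientations are given as a 3x3 rotation matrix whose columns are the frame's x, y, z axes.
In Python, from rig import sensors, get_image, workorder gives the robot as it stands.
- The arm moves only by the tool arm_command, never from a script. Its argument "plan" is a list that holds one entry, the list of rows, each a list of 6 numbers: the shift along the tool's x, y, z in units of 25 mm (1.0 is 25 mm), then the turn, a rotation vector about the tool's x, y, z in units of 6 degrees (1.0 is 6 degrees). In form: [[[dx, dy, dz, ax, ay, az], ...]]. A call has 1 to 10 rows; each row is the pose to reach, as a shift and turn from the pose commanded when the call began, along the tool's axes at that moment; what a row does not reach only later rows make up. A row lasts 1/10 s, in which the tool goes at most 50 mm and 8.59 degrees, less where a joint would pass 70% of its speed; a pose out of reach is approached as far as the arm can. A call with a gripper value outside its range is refused whole. "jaw" is the closure, from 0 (fully open) to 1 (shut), set as the call begins (left out, the last holds). The fingers move at their own pace and stop on an object; "newtons" is the grip in N (left out, the last holds). Time passes only in rows, so rows that repeat a pose let the fingers close. It gives the time, the measured TCP pose, the force and the opening at its end, in the units of the state.
- sensors.observe(): the state, without advancing time (a new reading comes with each control period).
- get_image(name): name is "side" or "top"; returns a dict with "img" (480x640x3 uint8, red, green, blue), "fx", "fy", "cx", "cy" (pixels), "dist" ([k1, k2, p1, p2, k3] as OpenCV has them; the pictures are not rectified), "T" (4x4, takes a point from camera to world coordinates). Camera axes: x right, y up, looking along -z (the intrinsics and any distortion apply to the point x, -y, -z); pixel columns grow to the right and rows downward; lengths in m; the calibration is good to about 2 mm. A picture is of the moment at which its call begins. There is no depth.
- workorder.close_job(): hands the job in, once; it reports no verdict.
The state is a dict: "time_s": time; "q": joint angles; "qvel": joint speeds; "joint_efforts": joint torques, N m; "position": TCP position; "tool_rot": TCP orientation; "ft_force": force on the tool from outside, world axes, zero at the start; "wrist_torque": the same for the moment, N m; "grip_width": finger opening in m.
Only numpy, scipy, OpenCV 4.12 (cv2) and the standard library are available. Lean on these libraries where they do the work, as an engineer would, in place of code of your own. Each camera call takes 0.05 s, during which the arm holds its last target. There are 200 camera calls.

TASK

Hang the blue token tray on the slotted upright: put the hook at its back through the slot, lower it behind the sill, and press the tray down fully home so that the orange catch snaps over the hook. Then let go, and leave the yellow spare tray where it stands.

Things in the scene. Friction and masses are not known exactly. Their poses are not given: they have to be found in the camera images.
- blue_tray: Blue token tray to hang, 220 g, 80x92x28 mm (x,y,z). Origin: centre of underside, z up. A post carries a black grip: centre x=18, y=0, 40 long in x, 14 thick in y, z 113-160; pinch across y from above. Back plate at +x, rear face x=46, 64 wide, 95 tall. Steel hook behind it, y +-12: neck x 46-79, z 75-85; lip hangs from it to z=39, outer face x=64, inner face x=54.5, flaring below z=53 to x=61.
- yellow_tray: Yellow spare tray: same shape, size, hook and frame as the blue one; stays where it stands. (On both, the gap between back plate and lip is 8.5 mm, flaring to 15 mm at the lip's lower end; the neck's tail, x 64-79, juts out behind the lip, for the catch.)
- upright: Fixed steel plate, 120 wide, 175 tall, 6 thick (mm), grey base behind, oiled. Origin: on the counter under mid front face; x points backward through the plate, y along its width, z up. Slot y +-30, z 90 (sill) to 158. Hook passes in +x with tray underside 51-73 above the counter (lip over sill), then goes down. Home: axes parallel, tray origin at x -46 to -49, underside 15 up, neck on sill.
- catch (a joint): Orange spring catch behind the slot, slides along upright x; 0 = forward (rest), max 0.018 m = pushed back. Nose 20 mm behind the plate's front face, flat underside 103 mm above the counter, ramp over it to 123 mm at 36 mm behind. The hook's tail pushes it back 5-11 mm on the way down (5-18 N on the tray; its weight is not enough); near the sill it snaps forward over the neck.
Mind the look-alikes: they are no part of the job. Leave any red look-alike of the blue_tray alone.

How it is judged:
By the outcome, as a careful person would: the job done as asked, in the order asked, and still so for the second after the job is handed in, with the robot touching nothing.
It also fails if it takes over 38 s, if anything falls off the work surface, if the arm or the gripper's body presses on something with over 40 N, if the wrist force passes 120 N, or if a joint passes its speed limit or range.

## Working session

There is one attempt and no reset: what is moved stays moved. The work goes in short steps, Python scripts to look and compute and a tool call to move; the robot and the scene stay as the last step left them, time stands still between calls to the robot, and variables do not carry over. Pictures are saved under pics/ and viewed, about 8 in all and at most 12, crops included, and the job is handed in when it is done.

Besides the shell and the picture viewer there is one more tool, called after "Emit:" as name(argument=value, ...), one argument or row to a line, values as JSON. arm_command: Moves the arm, as the interface text tells. Its arguments: {"type":"object","properties":{"plan":{"type":"array","items":{"type":"array","items":{"type":"array","items":{"type":"number"}}}},"jaw":{"type":"number"},"newtons":{"type":"number"}},"required":["plan"]}

```bash
ls; mkdir -p pics
python3 - <<'E'
from rig import sensors,get_image
import cv2,numpy as np
s=sensors.observe();print(s)
for n in("side","top"):
    d=get_image(n);cv2.imwrite(f"pics/{n}0.png",d["img"][:,:,::-1]);print(n,d["fx"],d["fy"],d["cx"],d["cy"],d["dist"],np.round(d["T"],4).tolist())
E
```

```text
pics
{'time_s': 0.0, 'q': array([-8.28087090e+01,  2.18408487e+01,  7.43868396e+01, -1.69471505e-03,
        8.38582821e+01, -1.23357160e+01]), 'qvel': array([ 0.06530852, -0.05899184, -0.00816207,  0.13605661, -0.09447328,
       -0.07736365]), 'joint_efforts': array([ 2.56958221e-03, -4.48461628e+01, -2.31273383e+01,  1.28401848e-05,
        4.79355891e-03,  8.12373369e-08]), 'position': array([ 0.18379499, -0.51809223,  0.2557008 ]), 'tool_rot': array([[-2.17009274e-04,  3.34253990e-01, -9.42483009e-01],
       [ 1.48498185e-03, -9.42481885e-01, -3.34253933e-01],
       [-9.99998874e-01, -1.47210637e-03, -2.91833800e-04]]), 'ft_force': array([-0.24090984, -0.05130961,  0.76332619]), 'wrist_torque': array([-0.00203461, -0.01731222, -0.02629105]), 'grip_width': 0.08544074061329145}
side 584.4189987741972 584.4189987741972 324.30707241453956 236.3077916676515 [-0.16469166  0.          0.          0.          0.        ] [[-0.892, 0.3194, -0.3198, 0.0467], [-0.452, -0.6205, 0.6409, 1.0104], [0.0062, 0.7162, 0.6979, 1.0693], [0.0, 0.0, 0.0, 1.0]]
top 562.9489789593862 562.9489789593862 324.61278876411166 236.10412065390278 [-0.15261471  0.          0.          0.          0.        ] [[-0.0005, 0.9895, -0.1443, 0.3408], [-1.0, -0.0009, -0.0032, 0.0951], [-0.0033, 0.1443, 0.9895, 1.3123], [0.0, 0.0, 0.0, 1.0]]
```

View pics/side0.png

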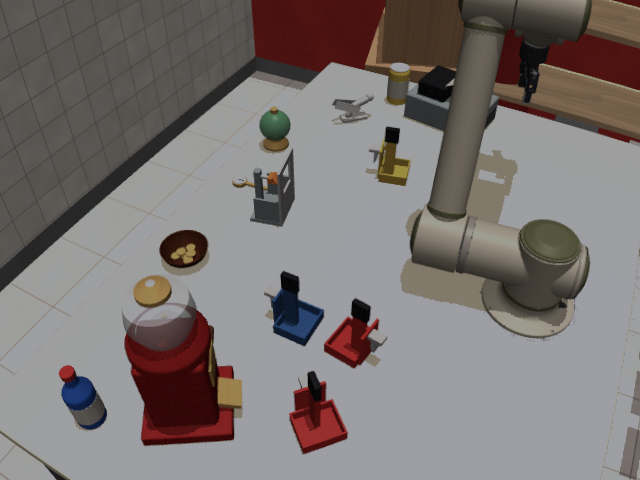

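View pics/top0.png

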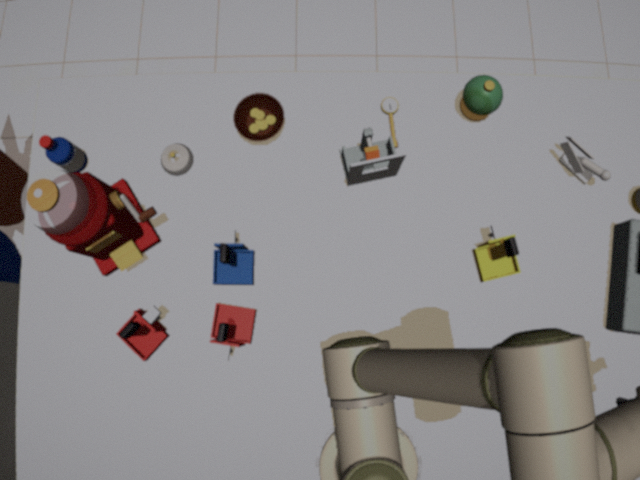

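```bash
cat > h.py <<'E'
import cv2,numpy as np
from rig import sensors,get_image
def cam(d): return np.array([[d["fx"],0,d["cx"]],[0,d["fy"],d["cy"]],[0,0,1.]]),np.array(d["dist"],float),np.array(d["T"])
F=np.diag([1.,-1,-1])
def ray(d,px):
    K,D,T=cam(d);p=cv2.undistortPoints(np.array(px,float).reshape(-1,1,2),K,D).reshape(-1,2)
    v=np.c_[p,np.ones(len(p))]@F@T[:3,:3].T
    return T[:3,3],v
def onz(d,px,z):
    o,v=ray(d,px);return o+v*((z-o[2])/v[:,2])[:,None]
def tri(d1,p1,d2,p2):
    o1,a=ray(d1,p1);o2,b=ray(d2,p2);out=[]
    for u,w in zip(a,b):
        t=np.linalg.lstsq(np.c_[u,-w],o2-o1,rcond=None)[0];A=o1+u*t[0];B=o2+w*t[1];out.append(np.r_[(A+B)/2,np.linalg.norm(A-B)])
    return np.array(out)
def proj(d,P):
    K,D,T=cam(d);c=(np.array(P,float)-T[:3,3])@T[:3,:3]@F
    return cv2.projectPoints(c.reshape(-1,1,3),np.zeros(3),np.zeros(3),K,D)[0].reshape(-1,2)
def crop(im,x,y,w,h,s): return cv2.resize(im[y:y+h,x:x+w],None,fx=s,fy=s,interpolation=cv2.INTER_CUBIC)
E
python3 - <<'E'
from h import *
s=get_image("side")["img"];t=get_image("top")["img"]
m=np.vstack([np.hstack([crop(t,205,225,66,50,6),crop(t,338,120,66,50,6)]*1),np.hstack([crop(s,260,265,66,50,6) if 0 else crop(s,258,266,72,55,5.5),crop(s,240,150,72,55,5.5)])[:, :792]])
cv2.imwrite("pics/c1.png",m[:,:,::-1]) if m.shape[1]<=800 else print(m.shape)
E
```

```text
(no output)
```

View pics/c1.png

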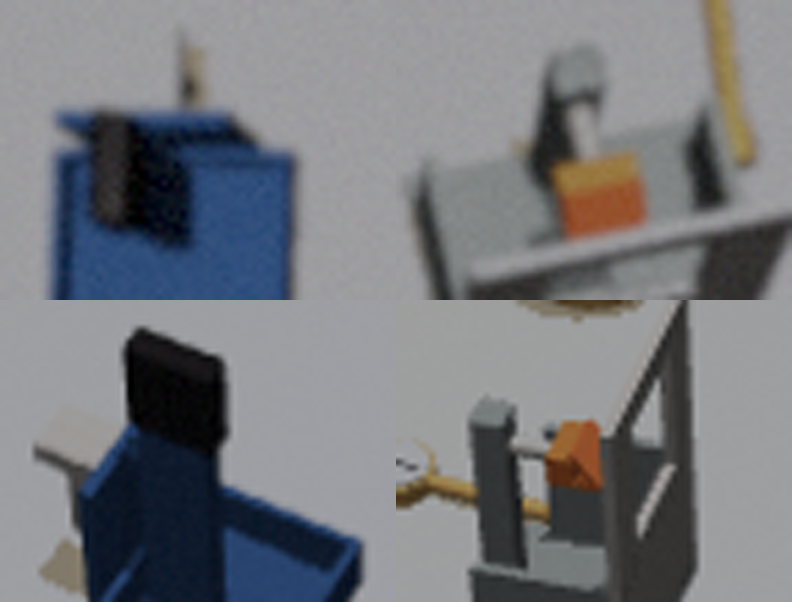

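Run:
```python
from h import *
ds=get_image("side");dt=get_image("top");s=ds["img"];t=dt["img"]
np.savez("d.npz",s=s,t=t)
m=np.vstack([np.hstack([crop(t,335,122,80,60,5),crop(t,200,230,80,60,5)]),np.hstack([crop(s,245,150,57,75,4)[:300],crop(s,262,268,71,75,4)])if 0 else np.hstack([crop(s,236,150,80,75,4),crop(s,258,268,80,75,4),np.zeros((300,160,3),np.uint8)])])
cv2.imwrite("pics/c2.png",m[:,:,::-1]);print(m.shape)
for n,d in(("side",ds),("top",dt)):
    h=cv2.cvtColor(d["img"],cv2.COLOR_RGB2HSV)
    k=cv2.inRange(h,(100,120,40),(125,255,255));x0,y0=(258,268) if n=="side" else (200,230)
    w=np.zeros_like(k);w[y0:y0+80,x0:x0+80]=k[y0:y0+80,x0:x0+80]
    c=max(cv2.findContours(w,0,2)[0],key=cv2.contourArea);print(n,cv2.approxPolyDP(cv2.convexHull(c),1.5,True).reshape(-1,2).tolist())
    for r in range(y0,y0+80,4):
        i=np.where(w[r])[0]
        if len(i) and n=="top":print(r,i.min(),i.max())
```

```text
(600, 800, 3)
side [[322, 310], [304, 345], [274, 331], [272, 301], [282, 288]]
top [[252, 251], [252, 283], [214, 282], [215, 251], [227, 245], [242, 245]]
246 218 243
250 219 247
254 215 252
258 215 252
262 215 252
266 214 252
270 215 252
274 214 252
278 214 252
282 214 252
```

View pics/c2.png

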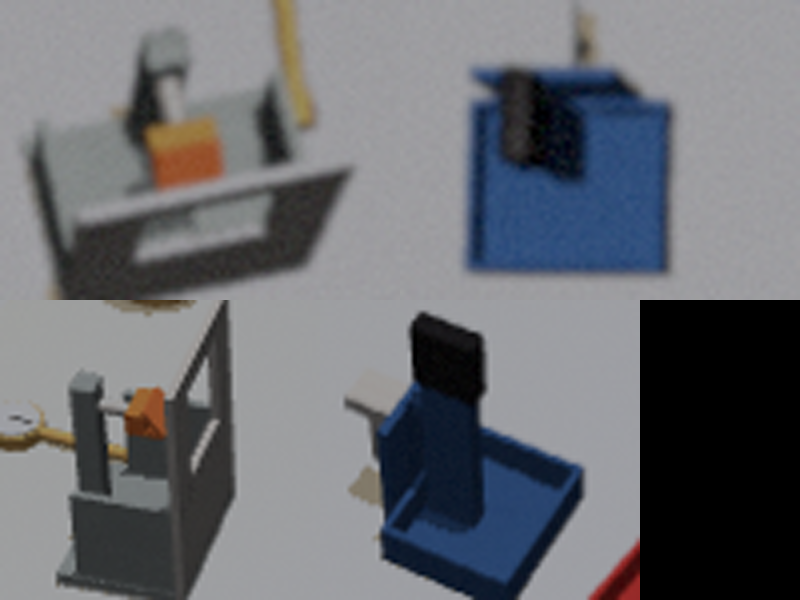

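```bash
cat > fit.py <<'E'
from h import *
from scipy.optimize import least_squares
def fit(obs,x0,z=0.,freez=False):
    def res(p):
        c,s=np.cos(p[2]),np.sin(p[2]);r=[]
        zz=p[3] if freez else z
        for d,L,px in obs:
            P=[p[0]+c*L[0]-s*L[1],p[1]+s*L[0]+c*L[1],zz+L[2]]
            r.append(proj(d,[P])[0]-px)
        return np.ravel(r)
    q=least_squares(res,x0,loss="soft_l1");return q.x,res(q.x).reshape(-1,2)
E
python3 - <<'E'
from fit import *
ds=get_image("side");dt=get_image("top")
def c(u,v,x0,y0,s):return np.array([x0+(u+.5)/s-.5,y0+(v+.5)/s-.5])
T=lambda u,v:c(u,v,335,122,5);S=lambda u,v:c(u,v,236,150,4)
o=[(dt,(0,.06,0),T(58,298)),(dt,(0,-.06,0),T(306,266)),(dt,(0,.06,.175),T(80,222)),(dt,(0,-.06,.175),T(350,170)),
(ds,(0,-.06,0),S(235,195)),(ds,(0,.06,0),S(184,298)),(ds,(0,.06,.175),S(178,100)),(ds,(0,-.06,.175),S(229,0))]
p,r=fit(o,[.65,0,0]);print("upright",p[:2],np.degrees(p[2]));print(r.round(1).tolist())
for n,oo in(("top",o[:4]),("side",o[4:])):
    p,r=fit(oo,[.65,0,0]);print(n,p[:2],np.degrees(p[2]))
T=lambda u,v:c(u,v,200,230,5);S=lambda u,v:c(u,v,258,268,4)
o=[(dt,(.018,0,.16),T(117,116)),(dt,(.04,.046,.028),T(68,100)),(dt,(.04,-.046,.028),T(270,100)),(dt,(-.04,.046,.028),T(67,268)),(dt,(-.04,-.046,.0),T(268,270)),
(ds,(-.04,-.046,.028),np.array([322.7,309.5])),(ds,(-.04,.046,0),np.array([304,345.5])),(ds,(.04,.046,0),np.array([273.8,331.5])),(ds,(.04,.046,.028),S(65,235)),(ds,(.018,0,.16),S(129,26))]
p,r=fit(o,[.47,.28,0]);print("tray",p[:2],np.degrees(p[2]));print(r.round(1).tolist())
for n,oo in(("top",o[:5]),("side",o[5:])):
    p,r=fit(oo,[.47,.28,0]);print(n,p[:2],np.degrees(p[2]))
E
```

```text
upright [ 0.66741843 -0.0121961 ] 11.938514895613013
[[0.5, 4.0], [-0.4, 0.4], [-0.9, -0.3], [0.8, -1.2], [0.5, -0.2], [0.1, 2.2], [-1.5, 0.1], [0.2, -2.4]]
top [ 0.66782135 -0.01212776] 10.675564159772739
side [ 0.66710057 -0.01233532] 12.974542426845723
tray [0.45795771 0.3105783 ] -0.4940538294889709
[[-0.5, -0.9], [0.3, -0.7], [-0.6, -0.3], [-0.6, 0.3], [0.5, 1.1], [1.5, -0.6], [0.9, 0.1], [0.0, 0.5], [-0.8, -1.9], [-0.1, 0.4]]
top [0.4575449  0.31010155] -0.2313457018075716
side [0.45826772 0.31112963] -0.656132631402323
```

Emit:
arm_command(
  plan=[
    [[0,-13.6,-11.5,1.6,0,0],[0,-13.6,-11.5,1.6,0,0],[0,-13.6,-11.5,1.6,0,0],[0,-13.6,-11.5,1.6,0,0],[0,-13.6,-11.5,1.6,0,0],[0,-13.6,-11.5,1.6,0,0],[0,-13.6,-11.5,1.6,0,0],[0,-27.2,-22.3,3.33,0,0],[0,-27.2,-22.3,3.33,0,0],[0,-27.2,-22.3,3.33,0,0]],
  ],
  jaw=0,
  newtons=120,
)

```text
time_s: 1.4
position: [0.354, -0.0579, 0.2566]
tool_rot: [[0.001, -0.011, -1.0], [-0.0, -1.0, 0.011], [-1.0, 0.0, -0.001]]
ft_force: [-0.0, -0.6, -0.2]
grip_width: 0.0857
```

```bash
cat > go.py <<'E'
from h import *
from scipy.spatial.transform import Rotation as R
def go(pos,yaw):
    "deltas (tool units) to TCP pos, tool x down, tool y at world angle yaw deg"
    s=sensors.observe();R0=np.array(s["tool_rot"]);a=np.radians(yaw);y=np.array([np.cos(a),np.sin(a),0]);x=np.array([0,0,-1.])
    G=np.c_[x,y,np.cross(x,y)]
    print("t",s["time_s"],"pos",s["position"].round(4),"yaw",np.degrees(np.arctan2(R0[1,1],R0[0,1])).round(2),"F",s["ft_force"].round(1),"w",round(s["grip_width"],4))
    print((R0.T@(np.array(pos)-s["position"])/.025).round(2),(R.from_matrix(R0.T@G).as_rotvec(degrees=True)/6).round(2))
E
python3 -c "
from go import *
go([.482,.310,.256],-90.4)"
```

```text
t 1.4 pos [ 0.354  -0.0579  0.2566] yaw -90.61 F [-0.  -0.6 -0.2] w 0.0857
[  0.02 -14.77  -4.96] [-0.04 -0.01 -0.  ]
```

Emit:
arm_command(
  plan=[
    [[0,-14.6,-4.9,0,0,0],[0,-14.6,-4.9,0,0,0],[0,-14.6,-4.9,0,0,0],[0,-14.6,-4.9,0,0,0],[0,-14.6,-4.9,0,0,0],[0,-14.6,-4.9,0,0,0],[0,-14.6,-4.9,0,0,0],[0,-14.6,-4.9,0,0,0],[0,-14.6,-4.9,0,0,0],[0,-14.6,-4.9,0,0,0]],
  ],
)

```text
time_s: 2.4
position: [0.479, 0.3047, 0.2558]
tool_rot: [[-0.001, -0.007, -1.0], [-0.001, -1.0, 0.007], [-1.0, 0.001, 0.001]]
ft_force: [0.5, 0.1, 0.7]
grip_width: 0.085
```

```bash
python3 -c "
from go import *
go([.482,.310,.144],-90.4)"
```

```text
t 2.4 pos [0.479  0.3047 0.2558] yaw -90.38 F [0.5 0.1 0.7] w 0.085
[ 4.47 -0.21 -0.12] [ 0.    0.01 -0.01]
```

Emit:
arm_command(
  plan=[
    [[0,-0.2,-0.12,0,0,0],[1.5,-0.2,-0.12,0,0,0],[3,-0.2,-0.12,0,0,0],[4.2,-0.2,-0.12,0,0,0],[4.5,-0.2,-0.12,0,0,0],[4.5,-0.2,-0.12,0,0,0],[4.5,-0.2,-0.12,0,0,0],[4.5,-0.2,-0.12,0,0,0]],
  ],
)

```text
time_s: 3.2
position: [0.483, 0.3095, 0.1456]
tool_rot: [[0.003, -0.008, -1.0], [0.001, -1.0, 0.008], [-1.0, -0.001, -0.003]]
ft_force: [0.2, -0.1, -0.4]
grip_width: 0.0852
```

Run:
```python
from go import *
go([.482,.310,.144],-90.4)
s=get_image("side")["img"];t=get_image("top")["img"]
m=np.hstack([crop(t,195,200,80,100,5),crop(s,250,230,80,100,5)])
cv2.imwrite("pics/c3.png",m[:,:,::-1])
```

```text
t 3.2 pos [0.483  0.3095 0.1456] yaw -90.47 F [ 0.2 -0.1 -0.4] w 0.0852
[ 0.06 -0.02  0.04] [-0.01 -0.03  0.01]
```

View pics/c3.png

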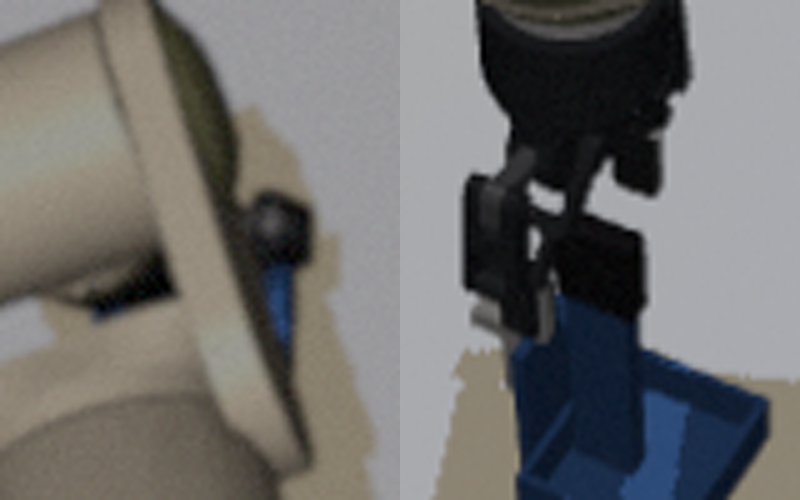

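Emit:
arm_command(
  plan=[
    [[0,0,0,0,0,0],[0,0,0,0,0,0],[0,0,0,0,0,0],[0,0,0,0,0,0],[0,0,0,0,0,0],[0,0,0,0,0,0]],
  ],
  jaw=1,
  newtons=120,
)

```text
time_s: 3.9
position: [0.4821, 0.3093, 0.1436]
tool_rot: [[-0.0, -0.008, -1.0], [-0.0, -1.0, 0.008], [-1.0, 0.0, 0.0]]
ft_force: [-0.0, -0.0, -1.5]
grip_width: 0.0126
```

Run:
```python
from fit import *
# upright: refined line intersections in upscaled full pictures -> view
ds=get_image("side");dt=get_image("top")
m=np.hstack([crop(dt["img"],335,130,80,65,5),crop(ds["img"],240,140,65,90,6)[:325] if 0 else cv2.resize(ds["img"][145:228,245:301],(280,415),interpolation=cv2.INTER_CUBIC)[:325]*0+0 if 0 else np.zeros((325,0,3),np.uint8)])
b=crop(ds["img"],245,145,60,85,5)
M=np.zeros((430,800,3),np.uint8);M[:325,:400]=m;M[:425,420:720]=b
cv2.imwrite("pics/c4.png",M[:,:,::-1])
```

```text
(no output)
```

View pics/c4.png

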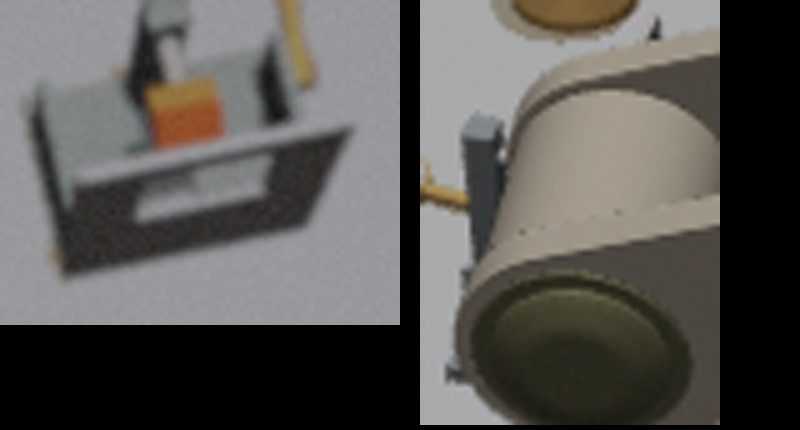

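Run:
```python
from fit import *
ds=get_image("side");dt=get_image("top")
c=lambda u,v,x0,y0,s:np.array([x0+(u+.5)/s-.5,y0+(v+.5)/s-.5])
T=lambda u,v:c(u,v,335,130,5);S=lambda u,v:c(u,v,236,150,4)
o=[(dt,(0,.06,0),T(63,276)),(dt,(0,-.06,0),T(305,226)),(dt,(0,.06,.175),T(78,183)),(dt,(0,-.06,.175),T(350,133)),(dt,(0,.03,.09),T(134,221)),(dt,(0,-.03,.09),T(266,196)),
(ds,(0,-.06,0),S(235,195)),(ds,(0,.06,.175),S(178,101))]
for n,oo in(("all",o),("top",o[:6]),("side",o[6:])):
    p,r=fit(oo,[.65,0,0]);print(n,p[:2],np.degrees(p[2]),r.round(1).tolist())
    if n=="all":P=p
cs,sn=np.cos(P[2]),np.sin(P[2])
pts=[[P[0]+cs*a-sn*b,P[1]+sn*a+cs*b,z] for a,b,z in[(0,.06,0),(0,-.06,0),(0,-.06,.175),(0,.06,.175),(0,.03,.09),(0,-.03,.09),(0,-.03,.158),(0,.03,.158),(.006,.06,.175),(.006,.06,0)]]
im=np.load("d.npz")["s"].copy();M=np.zeros((600,800,3),np.uint8)
b=crop(im,245,140,60,90,6)[:600].copy()
for q in proj(ds,pts):cv2.circle(b,tuple(int(round(v)) for v in ((q-[245,140]+.5)*6)),2,(255,0,255),-1)
M[:540,:360]=b
b=crop(dt["img"],335,130,80,65,5).copy()
for q in proj(dt,pts):cv2.circle(b,tuple(int(round(v)) for v in ((q-[335,130]+.5)*5)),2,(255,0,255),-1)
M[:325,380:780]=b
cv2.imwrite("pics/c5.png",M[:,:,::-1])
```

```text
all [ 0.66615724 -0.01260931] 12.255014029045917 [[-0.3, 1.1], [-0.0, 0.8], [-0.3, 0.2], [1.0, -1.4], [0.0, -0.0], [-0.3, -0.5], [0.9, -0.2], [-0.8, -0.1]]
top [ 0.66598549 -0.01268289] 11.279833324962267 [[-0.4, 0.7], [0.1, 1.3], [-0.4, -0.2], [1.2, -0.9], [0.0, -0.2], [-0.2, -0.2]]
side [ 0.66606383 -0.01197281] 14.41971866492067 [[0.0, -0.2], [-0.0, 0.2]]
```

View pics/c5.png

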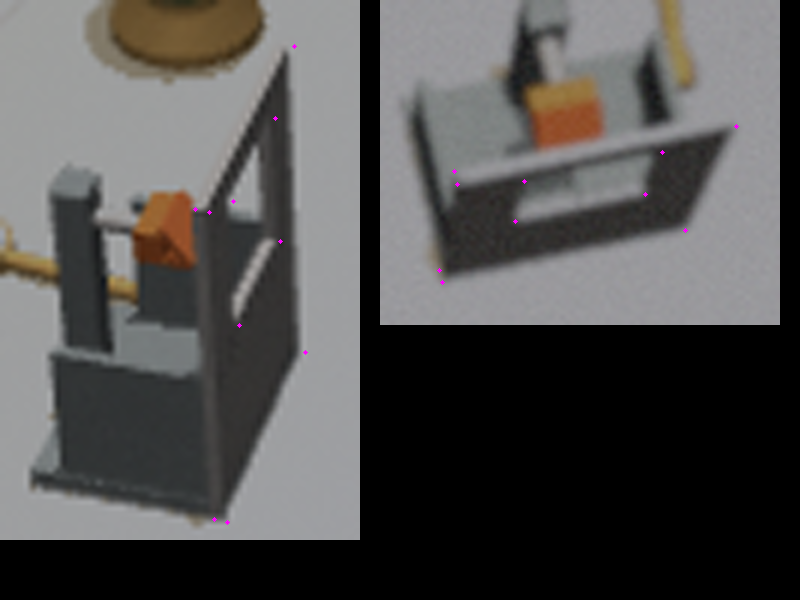

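Run:
```python
from fit import *
ds=get_image("side");dt=get_image("top")
c=lambda u,v,x0,y0,s:np.array([x0+(u+.5)/s-.5,y0+(v+.5)/s-.5])
T=lambda u,v:c(u,v,335,130,5);S=lambda u,v:c(u,v,245,140,6)
o=[(dt,(0,.06,0),T(63,277)),(dt,(0,-.06,0),T(304,231)),(dt,(0,.06,.175),T(78,184)),(dt,(0,-.06,.175),T(351,131)),(dt,(0,.03,.09),T(135,221)),(dt,(0,-.03,.09),T(266,195)),
(ds,(0,-.06,0),S(299,354)),(ds,(0,.06,.175),S(208,211)),(ds,(0,.06,0),S(222,516)),(ds,(0,-.06,.175),S(288,50)),(ds,(0,.03,.09),S(237,320)),(ds,(0,-.03,.09),S(275,240))]
for n,oo in(("all",o),("top",o[:6]),("side",o[6:])):
    p,r=fit(oo,[.65,0,0]);print(n,p[:2],np.degrees(p[2]),r.round(1).tolist())
```

```text
all [ 0.66658074 -0.01243393] 11.94716902633891 [[-0.4, 0.6], [0.1, -0.3], [-0.4, -0.4], [0.8, -1.1], [-0.3, -0.3], [-0.4, -0.4], [0.8, -0.4], [-0.2, -0.0], [0.5, 0.8], [0.8, -0.7], [0.0, 0.6], [0.6, 0.0]]
top [ 0.6658224  -0.01272177] 11.398399802226342 [[-0.3, 0.6], [0.3, 0.3], [-0.3, -0.3], [1.0, -0.5], [-0.2, -0.1], [-0.2, 0.0]]
side [ 0.66772055 -0.01226585] 12.747960100086567 [[0.1, -0.5], [-0.4, -0.1], [0.4, 0.8], [0.1, -0.8], [-0.2, 0.6], [0.0, -0.1]]
```

Emit:
arm_command(
  plan=[
    [[-0.3,0,0,0,0,0],[-1,0,0,0,0,0],[-2,0,0,0,0,0],[-3,0,0,0,0,0],[-3,0,0,0,0,0],[-3,0,0,0,0,0]],
  ],
)

```text
time_s: 4.8
position: [0.4821, 0.3093, 0.2188]
tool_rot: [[0.0, -0.008, -1.0], [0.0, -1.0, 0.008], [-1.0, -0.0, -0.0]]
ft_force: [-0.1, -0.1, -2.0]
grip_width: 0.0126
```

```bash
python3 -c "
from go import *
go([.5844,-.0299,.2056],-78)"
```

```text
t 4.8 pos [0.4821 0.3093 0.2188] yaw -90.45 F [-0.1 -0.1 -2. ] w 0.0126
[ 0.53 13.54 -4.2 ] [-2.08 -0.    0.  ]
```

Emit:
arm_command(
  plan=[
    [[0,1,-0.3,-0.1,0,0],[0,2.5,-0.6,-0.3,0,0],[0,4.2,-1,-0.5,0,0],[0,5.9,-1.5,-0.8,0,0],[0,7.6,-2.0,-1.1,0,0],[0.2,9.3,-2.6,-1.4,0,0],[0.4,11,-3.2,-1.7,0,0],[0.5,12.5,-3.8,-2,0,0],[0.5,13.5,-4.2,-2.08,0,0],[0.5,13.5,-4.2,-2.08,0,0]],
  ],
)

```text
time_s: 5.8
position: [0.585, -0.0322, 0.2043]
tool_rot: [[-0.003, 0.205, -0.979], [-0.0, -0.979, -0.205], [-1.0, -0.001, 0.002]]
ft_force: [-1.2, 1.2, -2.3]
grip_width: 0.0127
```

Run:
```python
from go import *
go([.5844,-.0299,.2056],-78)
ds=get_image("side");dt=get_image("top")
M=np.zeros((600,800,3),np.uint8)
M[:480,:400]=crop(ds["img"],245,130,80,96,5);M[:480,400:800]=crop(dt["img"],330,120,100,120,4)
cv2.imwrite("pics/c6.png",M[:480,:,::-1])
```

```text
t 5.8 pos [ 0.585  -0.0322  0.2043] yaw -78.19 F [-1.2  1.2 -2.3] w 0.0127
[-0.05 -0.09  0.01] [-0.03  0.02  0.  ]
```

View pics/c6.png

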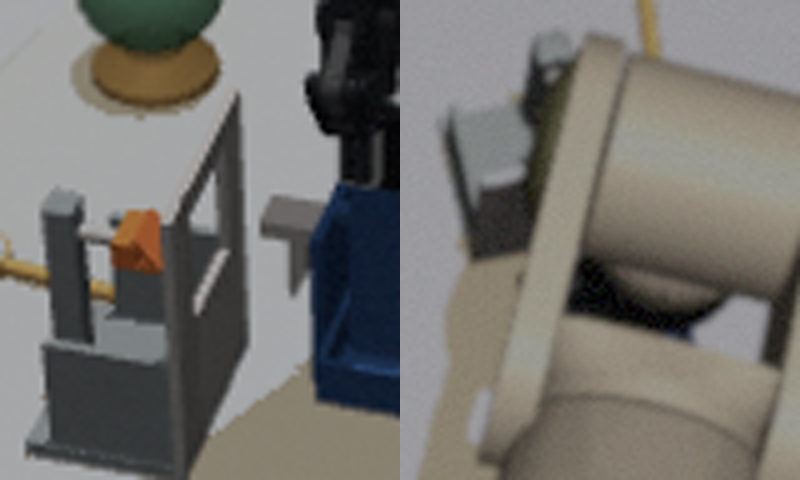

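Run:
```python
from h import *
ds=get_image("side");s=sensors.observe();p=s["position"];R0=s["tool_rot"]
print(p.round(4))
# tray axes: x=-tool z, y=-tool y, z=-tool x
B=np.c_[-R0[:,2],-R0[:,1],-R0[:,0]]
L=np.array([[79,-12,85],[79,12,85],[79,12,75],[64,12,39],[46,32,95],[-40,46,0],[40,46,0]])/1000-[.0241,0,.1436]
P=p+L@B.T
print(((proj(ds,P)-[245,130]+.5)*5).round().tolist())
for dx in([.005,0,0],[0,.005,0],[0,0,.005]):print(((proj(ds,P[2:3]+B@dx)-proj(ds,P[2:3]))*5).round(1))
h=cv2.cvtColor(ds["img"],cv2.COLOR_RGB2HSV)
```

```text
[ 0.584  -0.0284  0.2053]
[[272.0, 197.0], [258.0, 225.0], [259.0, 240.0], [289.0, 300.0], [309.0, 244.0], [466.0, 433.0], [316.0, 406.0]]
[[-9.4 -1.6]]
[[-2.8  5.9]]
[[-0.3 -7.7]]
```

Emit:
arm_command(
  plan=[
    [[0,0.05,-0.3,0,0,0],[0,0.05,-0.8,0,0,0],[0,0.05,-1.3,0,0,0],[0,0.05,-1.7,0,0,0],[0,0.05,-2.0,0,0,0],[0,0.05,-2.2,0,0,0],[0,0.05,-2.25,0,0,0],[0,0.05,-2.25,0,0,0]],
  ],
)

```text
time_s: 6.75
position: [0.6398, -0.0183, 0.2063]
tool_rot: [[-0.0, 0.209, -0.978], [0.0, -0.978, -0.209], [-1.0, -0.0, 0.0]]
ft_force: [0.5, 0.2, -1.7]
grip_width: 0.0127
```

```bash
cat > st.py <<'E'
from go import *
s=sensors.observe();U=np.array([.6666,-.0124]);a=np.radians(12);A=np.array([[np.cos(a),np.sin(a)],[-np.sin(a),np.cos(a)]])
B=np.array(s["tool_rot"]);P=s["position"]+B@np.array([.1436,0,.0241])
print("t",s["time_s"],"tray in upright frame mm",(A@(P[:2]-U)*1000).round(2),"z",(P[2]*1000).round(2),"rot",R.from_matrix(B).as_euler("ZYX",degrees=True).round(2),"F upright",(A@s["ft_force"][:2]).round(2),s["ft_force"][2].round(2),"M",s["wrist_torque"].round(2))
E
python3 st.py
```

```text
t 6.75 tray in upright frame mm [-51.58  -0.17] z 62.69 rot [179.17  89.99 -12.87] F upright [0.54 0.07] -1.7 M [-0.01 -0.01 -0.04]
```

Now probe forward gently for contact with the plate.

Emit:
arm_command(
  plan=[
    [[0,0,-0.04,0,0,0],[0,0,-0.08,0,0,0],[0,0,-0.12,0,0,0],[0,0,-0.12,0,0,0],[0,0,-0.12,0,0,0]],
  ],
)

```text
time_s: 7.25
position: [0.6428, -0.0179, 0.2064]
tool_rot: [[0.0, 0.208, -0.978], [-0.0, -0.978, -0.208], [-1.0, 0.0, -0.0]]
ft_force: [0.2, -0.3, -1.8]
grip_width: 0.0126
```

```bash
python3 st.py
```

```text
t 7.25 tray in upright frame mm [-48.54  -0.39] z 62.75 rot [-35.85  90.   132.13] F upright [ 0.17 -0.3 ] -1.75 M [ 0.03 -0.01 -0.02]
```

Emit:
arm_command(
  plan=[
    [[0,0,-0.04,0,0,0],[0,0,-0.08,0,0,0],[0,0,-0.08,0,0,0],[0,0,-0.08,0,0,0]],
  ],
)

```text
time_s: 7.65
position: [0.6448, -0.0174, 0.2063]
tool_rot: [[-0.0, 0.208, -0.978], [0.0, -0.978, -0.208], [-1.0, -0.0, 0.0]]
ft_force: [-0.1, 0.8, -2.1]
grip_width: 0.0125
```

```bash
python3 st.py
```

```text
t 7.65 tray in upright frame mm [-46.49  -0.37] z 62.7 rot [141.24  90.   -50.79] F upright [0.07 0.8 ] -2.09 M [-0.05  0.02  0.04]
```

No contact yet; continue.

Emit:
arm_command(
  plan=[
    [[0,0,-0.04,0,0,0],[0,0,-0.06,0,0,0],[0,0,-0.06,0,0,0]],
  ],
)

```text
time_s: 7.95
position: [0.646, -0.0172, 0.2062]
tool_rot: [[-0.001, 0.208, -0.978], [-0.0, -0.978, -0.208], [-1.0, -0.0, 0.001]]
ft_force: [-2.1, -0.8, -0.4]
grip_width: 0.013
```

```bash
python3 st.py
```

```text
t 7.95 tray in upright frame mm [-45.37  -0.36] z 62.66 rot [-174.21   89.95   -6.24] F upright [-2.18 -0.37] -0.41 M [-0.09  0.39  0.1 ]
```

Emit:
arm_command(
  plan=[
    [[0,0,-0.04,0,0,0],[0,0,-0.06,0,0,0],[0,0,-0.06,0,0,0]],
  ],
)

```text
time_s: 8.25
position: [0.6465, -0.017, 0.206]
tool_rot: [[-0.004, 0.208, -0.978], [-0.0, -0.978, -0.208], [-1.0, -0.0, 0.004]]
ft_force: [-6.6, -2.0, -1.0]
grip_width: 0.0126
```

```bash
python3 st.py
```

```text
t 8.25 tray in upright frame mm [-45.26  -0.29] z 62.52 rot [-174.03   89.77   -6.06] F upright [-6.9  -0.58] -0.97 M [-0.37  1.47  0.23]
```

Emit:
arm_command(
  plan=[
    [[0,0,0.12,0,0,0],[0,0,0.12,0,0,0],[0,0,0.12,0,0,0],[0.2,0,0.12,0,0,0],[0.4,0,0.12,0,0,0],[0.6,0,0.12,0,0,0],[0.7,0,0.12,0,0,0],[0.7,0,0.12,0,0,0]],
  ],
)

```text
time_s: 9.05
position: [0.6446, -0.0174, 0.1882]
tool_rot: [[-0.001, 0.208, -0.978], [0.0, -0.978, -0.208], [-1.0, -0.0, 0.001]]
ft_force: [-0.2, -0.8, -1.8]
grip_width: 0.0124
```

```bash
python3 st.py
```

```text
t 9.05 tray in upright frame mm [-46.78  -0.24] z 44.62 rot [166.24  89.94 -25.78] F upright [-0.38 -0.7 ] -1.82 M [ 0.01 -0.03  0.01]
```

Emit:
arm_command(
  plan=[
    [[0.1,0,0,0,0,0],[0.2,0,0,0,0,0],[0.3,0,0,0,0,0],[0.4,0,0,0,0,0],[0.4,0,0,0,0,0]],
  ],
)

```text
time_s: 9.55
position: [0.6444, -0.0176, 0.1788]
tool_rot: [[-0.001, 0.208, -0.978], [-0.0, -0.978, -0.208], [-1.0, 0.0, 0.001]]
ft_force: [-4.6, -1.0, 3.9]
grip_width: 0.0128
```

```bash
python3 st.py
```

```text
t 9.55 tray in upright frame mm [-47.07  -0.47] z 35.18 rot [-160.44   89.94    7.54] F upright [-4.73 -0.05] 3.86 M [-0.25  0.78  0.03]
```

Emit:
arm_command(
  plan=[
    [[0.1,0,0,0,0,0],[0.2,0,0,0,0,0],[0.3,0,0,0,0,0],[0.4,0,0,0,0,0],[0.4,0,0,0,0,0]],
  ],
)

```text
time_s: 10.05
position: [0.6442, -0.0174, 0.1677]
tool_rot: [[-0.002, 0.208, -0.978], [0.0, -0.978, -0.208], [-1.0, -0.001, 0.002]]
ft_force: [-3.9, -0.5, -3.9]
grip_width: 0.0125
```

```bash
python3 st.py
```

```text
t 10.05 tray in upright frame mm [-47.4   -0.16] z 24.15 rot [174.19  89.86 -17.83] F upright [-3.88  0.31] -3.91 M [-0.27  0.74 -0.02]
```

Emit:
arm_command(
  plan=[
    [[0.1,0,0,0,0,0],[0.2,0,0,0,0,0],[0.28,0,0,0,0,0],[0.28,0,0,0,0,0]],
  ],
)

```text
time_s: 10.45
position: [0.6453, -0.0173, 0.1615]
tool_rot: [[0.001, 0.208, -0.978], [0.0, -0.978, -0.208], [-1.0, -0.0, -0.001]]
ft_force: [-0.2, -0.1, -5.4]
grip_width: 0.0128
```

```bash
python3 st.py
```

```text
t 10.45 tray in upright frame mm [-45.73  -0.36] z 17.91 rot [  14.1    89.92 -177.93] F upright [-0.22 -0.08] -5.4 M [-0.03  0.13  0.21]
```

Emit:
arm_command(
  plan=[
    [[0.06,0,0,0,0,0],[0.12,0,0,0,0,0],[0.12,0,0,0,0,0]],
  ],
)

```text
time_s: 10.75
position: [0.6449, -0.0174, 0.1588]
tool_rot: [[0.001, 0.208, -0.978], [0.0, -0.978, -0.208], [-1.0, 0.0, -0.001]]
ft_force: [-0.9, 0.0, -2.2]
grip_width: 0.0129
```

```bash
python3 st.py
```

```text
t 10.75 tray in upright frame mm [-46.23  -0.36] z 15.18 rot [ 11.45  89.97 179.42] F upright [-0.9   0.23] -2.24 M [ 0.06 -0.02  0.05]
```

Emit:
arm_command(
  plan=[
    [[0.05,0,0,0,0,0],[0.1,0,0,0,0,0],[0.1,0,0,0,0,0]],
  ],
)

```text
time_s: 11.05
position: [0.6454, -0.0175, 0.1583]
tool_rot: [[0.004, 0.208, -0.978], [-0.001, -0.978, -0.208], [-1.0, 0.001, -0.003]]
ft_force: [-2.0, -0.1, 7.7]
grip_width: 0.0122
```

Run:
```python
exec(open("st.py").read())
ds=get_image("side")
cv2.imwrite("pics/c7.png",crop(ds["img"],225,120,110,100,6)[:,:,::-1])
```

```text
t 11.05 tray in upright frame mm [-45.44  -0.79] z 14.62 rot [-10.68  89.79 157.29] F upright [-1.93  0.33] 7.74 M [ 0.1   0.16 -0.04]
```

View pics/c7.png

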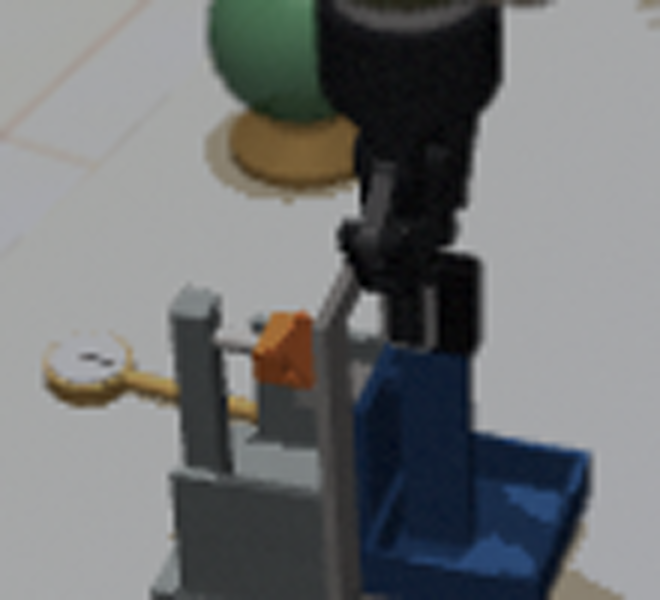

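Emit:
arm_command(
  plan=[
    [[0.06,0,0,0,0,0],[0.1,0,0,0,0,0],[0.1,0,0,0,0,0]],
  ],
)

```text
time_s: 11.4
position: [0.6454, -0.0175, 0.1582]
tool_rot: [[0.006, 0.209, -0.978], [-0.001, -0.978, -0.209], [-1.0, 0.002, -0.005]]
ft_force: [-8.6, 0.5, 22.2]
grip_width: 0.0129
```

Run:
```python
exec(open("st.py").read())
ds=get_image("side")
for im in(np.load("d.npz")["s"],ds["img"]):
    k=cv2.inRange(cv2.cvtColor(im,cv2.COLOR_RGB2HSV)[150:195,255:290],(3,150,100),(18,255,255));y,x=np.nonzero(k);print(len(x),x.min(),x.max(),x.mean(),y.mean())
```

```text
t 11.4 tray in upright frame mm [-45.15  -0.96] z 14.46 rot [-13.62  89.67 154.34] F upright [-8.36  2.26] 22.15 M [0.25 1.23 0.11]
73 12 21 17.73972602739726 26.753424657534246
70 12 21 17.67142857142857 26.514285714285716
```

Emit:
arm_command(
  plan=[
    [[-0.1,0,0,0,0,0],[-0.2,0,0,0,0,0],[-0.2,0,0,0,0,0]],
  ],
)

```text
time_s: 11.75
position: [0.6448, -0.0174, 0.1588]
tool_rot: [[0.0, 0.208, -0.978], [0.0, -0.978, -0.208], [-1.0, -0.0, -0.0]]
ft_force: [-0.1, -0.2, -2.1]
grip_width: 0.0128
```

```bash
python3 st.py
```

```text
t 11.75 tray in upright frame mm [-46.43  -0.4 ] z 15.2 rot [  16.73   89.99 -175.3 ] F upright [-0.11 -0.18] -2.08 M [-0.   -0.03 -0.03]
```

Emit:
arm_command(
  plan=[
    [[0,0,0,0,0,0],[0,0,0,0,0,0],[0,0,0,0,0,0],[0,0,0,0,0,0],[0,0,0,0,0,0],[0,0,0,0,0,0]],
  ],
  jaw=0,
)

```text
time_s: 12.35
position: [0.6448, -0.0174, 0.1588]
tool_rot: [[0.0, 0.208, -0.978], [0.0, -0.978, -0.208], [-1.0, -0.0, -0.0]]
ft_force: [0.1, 0.4, 0.4]
grip_width: 0.0852
```

Emit:
arm_command(
  plan=[
    [[-0.5,0,0,0,0,0],[-1,0,0,0,0,0],[-2,0,0,0,0,0],[-3,0,0,0,0,0],[-4,0,0,0,0,0],[-5,0,0,0,0,0],[-5,0,5,0,0,0],[-5,0,5,0,0,0],[-5,0,5,0,0,0],[-5,0,5,0,0,0]],
  ],
)

```text
time_s: 13.35
position: [0.5202, -0.0437, 0.2861]
tool_rot: [[0.002, 0.207, -0.978], [-0.001, -0.978, -0.207], [-1.0, 0.001, -0.002]]
ft_force: [0.0, -0.2, -0.2]
grip_width: 0.0856
```

Run:
```python
exec(open("st.py").read())
ds=get_image("side");dt=get_image("top")
for im in(np.load("d.npz")["s"],ds["img"]):
    k=cv2.inRange(cv2.cvtColor(im,cv2.COLOR_RGB2HSV)[150:195,255:290],(3,150,100),(18,255,255));y,x=np.nonzero(k);print(len(x),x.min(),x.max(),x.mean(),y.mean())
M=np.hstack([crop(ds["img"],235,130,90,120,4.4),crop(dt["img"],330,120,90,120,4.4)])
cv2.imwrite("pics/c8.png",M[:,:,::-1])
```

```text
t 13.35 tray in upright frame mm [-173.49   -0.38] z 142.46 rot [-22.47  89.87 145.57] F upright [-0.02 -0.24] -0.16 M [-0.02 -0.08 -0.  ]
73 12 21 17.73972602739726 26.753424657534246
74 12 21 17.756756756756758 26.824324324324323
```

View pics/c8.png

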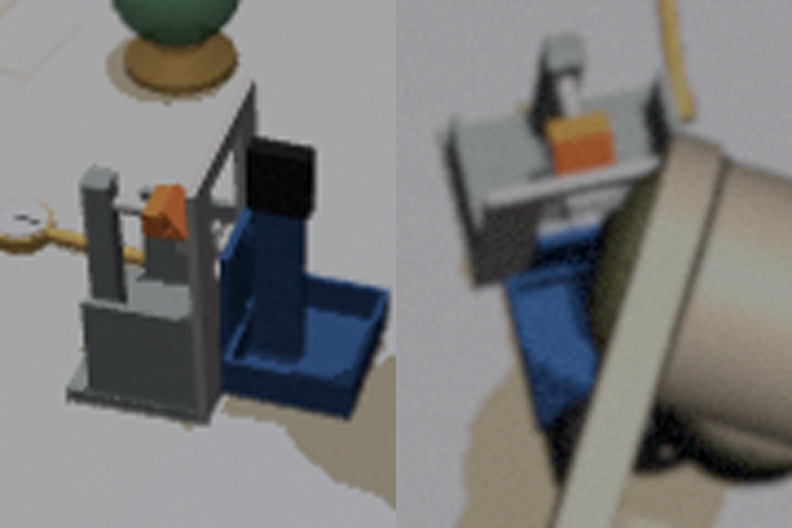

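```bash
python3 -c "
from rig import workorder,sensors
print(workorder.close_job(),sensors.observe()['time_s'])"
```

```text
the job is handed in; nothing more can be done
the job is handed in; nothing more can be done
```

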